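# Cap a deep-well plate in the bench screw press

## Task

Press the cap lid onto the deep-well plate: push the plate along the bed of the screw press until it is fully home against the stop under the platen, fit the loose crank over the square on top of the spindle, and wind it clockwise until the platen has pressed the lid fully home on the plate. Then wind the crank back at least one full turn so that the plate is free, and leave the crank fully seated on the square. Do not knock or shift the bottles, the tube or the petri dishes.

Things in the scene. Friction and masses are not known exactly. Their poses are not given: they have to be found in the camera images.
- press: Fixed white bench screw press. Origin: on the bench (z = 0) on the spindle axis; +x is the way a plate is pushed in, y across, z up. Two round columns at y = +-68 mm carry a crosshead (44 mm in x, 172 mm in y, z = 112 to 138 mm; column nuts up to 142 mm) with the vertical spindle through its middle. The base is 12 mm thick, from x = -210 to +90, 132 mm wide, 166 mm wide beyond x = -40.
- press_bed (a point): Middle of the bed's top where a plate goes: press x = y = 0, z = 12 mm; axes as the press. Aluminium guide rails 12 mm high and 89.4 mm apart run from x = -15 to +66, with 40 mm lead-in wings flaring to about 120 mm apart at x = -54; a stop bar 20 mm high has its front face at x = +65.5 mm
- platen (a joint): How far the press platen (aluminium, 90 mm in x, 76 mm in y, 13 mm thick) is down, m: 0 = highest, underside at z = 96 mm; 0.034 = underside at 62 mm, level with the top of a fully pressed lid; starts at 0.001 to 0.015. Moved only by the spindle, 12 mm per turn, and stays where it is left
- spindle (a joint): Angle of the spindle, rad: grows clockwise seen from above, which lowers the platen (and the spindle with it) by 12 mm per turn; 0 = platen highest; a firm stop lies at 18.5 rad, just past fully pressed (17.8). It takes about 0.05 N m to turn, some 0.1 N m while the lid goes on
- spindle_seat (a point): On the spindle axis, on top of its round collar (26 mm across), where the crank's underside sits; world z = 186 mm minus joint platen. Above it stands a square 14 mm wide and 18 mm tall, then a nose 11 mm tall tapering to 6 mm square. The point turns with the spindle; its x and y are normal to the faces of the square (they are the press's x and y at joint spindle = 0)
- crank: Loose steel crank, 0.21 kg, 90 mm long, lying flat, knob up. Origin: hub axis, at the flat underside; +x along the arm to the knob; it balances at x = 10 mm. Hub: 30 mm square block, faces normal to x and y, 26 mm tall, with a 16.5 mm square hole right through. Arm: 22 mm wide, 10 mm thick, flush with the underside. Fits the square in any of four directions, with 0.2 rad of play each way
- crank_knob (a point): Grip point on the axis of the crank's black knob, 60 mm from the hub axis and 42 mm above the underside. The knob is 23 mm across, from 12 to 62 mm above the underside, stands on the arm's round end (28 mm across) and spins freely on its pin
- plate: Loose white deep-well plate, 0.34 kg with lid, 127.8 mm in x, 85.5 mm in y, 42 mm tall; origin: centre of the underside, +x roughly along the press's +x. It stands on the open end of the bed, its centre at press x = -135 to -115 mm; home against the stop its centre is at press x = +1.6 mm
- cap_lid (a joint): How far the grey cap lid (124 x 82 x 8 mm, on top of the plate) is pressed on, m: 0 = standing 7 mm proud (its top 57 mm above the plate's underside), 0.007 = fully home (top at 50 mm). It takes about 30 N to press it on, and it stays where it is left.
- amber_bottle: Bystander: amber bottle with a black cap, 52 mm across, 114 mm tall; origin at the centre of its foot, z up.
- petri_stack: Bystander: stack of three clear petri dishes, 69 mm across, 46 mm tall; origin at the centre of its underside.
- dropper_bottle: Bystander: brown dropper bottle, 33 mm across, 70 mm tall, beside the press; origin at the centre of its foot, z up.
- tube: Bystander: 50 ml screw-cap tube standing upright beside the open end of the press bed, 34 mm across, 113 mm tall; origin at the centre of its foot, z up.
Mind the look-alikes: they are no part of the job. Leave any red look-alike of the crank alone.

How it is judged:
By the outcome, as a careful person would: the job done as asked, in the order asked, and still so for the second after the job is handed in, with the robot touching nothing.
It also fails if it takes over 72 s, if anything falls off the work surface, if the arm or the gripper's body presses on something with over 40 N, if the wrist force passes 120 N, or if a joint passes its speed limit or range.

## Robot

A 6-joint arm with a two-finger parallel gripper is mounted at the origin on a cart in front of the work surface, level with it; the furniture and walls round the work are solid. World frame = base frame: x ahead of the robot, y to its left, z up, the work surface at z = 0. Lengths are in m, angles in degrees, forces in N, time in s.
With the tool pointing down it reaches from about 0.25 to 0.725 m from the base axis. Payload 9.7 kg.
Tool frame: the origin (TCP) lies on the mounting face of the last link; the fingertips stand 173 mm ahead of it and the grasp point (between the pads) lies 155 mm ahead of it; z points along the fingers, y is the line along which they close (so a half turn about z gives the same grasp; the last joint's range is limited). The gripper opens to 85 mm and grips with 20 to 120 N. Pads are 22 mm wide; open, the fingers measure 114 mm over their backs; the gripper's body (76 mm by 85 mm) begins 54 mm behind the grasp point. The pads swing forward as they close: fully open they stand 13 mm farther back than shut.
Start: joints at [73.224, 4.979, 10.078, 95.1, 0, 90], TCP at [0.159, 0.527, 0.405] pointing down, gripper open.
Joint ranges: [-179.16, 179.16], [-48.56, 103.87], [-65.8, 70.77], [-126.05, 130.52], [-82.76, 87.17], [-180, 180]. Speed limits (degrees/s): [127.2, 127.2, 147.25, 180, 180, 180].

## Interface

Orientations are given as [roll, pitch, yaw] about the fixed x, y, z axes, in that order (R = Rz(yaw) Ry(pitch) Rx(roll)).
In Python, from workcell import bot, camera, camera_model, outline_of, pinpoint gives the robot as it stands.
- The arm moves only by the tool move_arm, never from a script. Its arguments are lists of equal length, an entry for each row: "jaw": the closure, from 0 (fully open) to 1 (shut); "delta_pos": the shift along the world's x, y, z in m, a list of three; "yaw": the turn about the world's z in rad. In form: {"jaw": [jaw, ...], "delta_pos": [[dx, dy, dz], ...], "yaw": [yaw, ...]}. A call has 1 to 10 rows; each row shifts and turns the commanded pose from where the row before left it; what a row does not reach is not made up. A row lasts 1/12 s, in which the tool goes at most 41.7 mm and 7.16 degrees, less where a joint would pass 70% of its speed; a pose out of reach is approached as far as the arm can. A call with a gripper value outside its range is refused whole. The fingers move at their own pace and stop on an object; "force" is the grip in N (left out, the last holds). Time passes only in rows, so rows that do not move let the fingers close. It gives the time, the measured TCP pose, the force, the opening and the grip force at its end, in the units of the state.
- bot.get_obs(): the state, without advancing time (a new reading comes with each control period).
- camera(name): name is "scene" or "top"; returns the picture (420x560x3 uint8, red, green, blue); there is no depth.
- camera_model(name): a dict with "fx", "fy", "cx", "cy" (pixels), "R" (3x3) and "t" (3): a world point X has camera coordinates R X + t. Camera axes: x right, y down, z forward; pixel columns grow to the right and rows downward; lengths in m; the calibration is good to about 2 mm. A picture is of the moment at which its call begins. camera_model takes no time and is no camera call.
- bot.job_done(): hands the job in; it is judged then, once.
Trained networks look in the newest picture that a camera, given by its name, has taken for a name from the list of things; names that differ only in an ending like _2 or _b are one class to them, and where a whole thing is asked for, a point or a joint stands for the part that bears it (a point fixed in the world has none). Each returns a list of dicts, best first, with "confidence" (0 to 1); they miss things now and then, are a little off and sometimes report something else, mostly with a low value. They report only what shows in the picture. A call takes as long as a camera call. They do not tell look-alikes from the thing itself.
- outline_of(camera, thing): "mask" (420x560 bool, what is visible of it) and "xy" ([column, row] in pixels, amid what is visible of it).
- pinpoint(camera, thing): "xy" ([column, row] in pixels: a listed point, or the origin of a listed thing).
The state is a dict: "time": time; "q": joint angles; "qd": joint speeds; "joint_efforts": joint torques, N m; "ee_pos": TCP position; "tcp_rot": TCP orientation; "wrist_force": force on the tool from outside, world axes, zero at the start; "torque": the same for the moment, N m; "opening": finger opening in m; "grasp_force": force on a finger pad.
Only numpy, scipy, OpenCV 4.12 (cv2) and the standard library are available. Lean on these libraries where they do the work, as an engineer would, in place of code of your own. Each camera call takes 0.05 s, during which the arm holds its last target. There are 200 camera calls.

## Working session

There is one attempt and no reset: what is moved stays moved. The work goes in short steps, Python scripts to look and compute and a tool call to move; the robot and the scene stay as the last step left them, time stands still between calls to the robot, and variables do not carry over. Pictures are saved under pics/ and viewed, at most 11 in all, crops included, and the job is handed in when it is done.

Besides the shell and the picture viewer there is one more tool, called by a JSON object that holds its "op" and its "data". move_arm: Moves the arm, as the interface text tells. Its arguments: {"type":"object","properties":{"jaw":{"type":"array"},"delta_pos":{"type":"array"},"yaw":{"type":"array"},"force":{"type":"number"}},"required":["jaw","delta_pos","yaw"]}

```bash
mkdir -p pics; cat > h.py <<'E'
import numpy as np, cv2
from workcell import bot, camera, camera_model, outline_of, pinpoint
def ray(name,xy):
    m=camera_model(name);R=np.array(m["R"]);t=np.array(m["t"])
    d=R.T@np.array([(xy[0]-m["cx"])/m["fx"],(xy[1]-m["cy"])/m["fy"],1]);return -R.T@t,d
def atz(name,xy,z):
    o,d=ray(name,xy);return (o+d*(z-o[2])/d[2])
def proj(name,X):
    m=camera_model(name);c=np.array(m["R"])@np.array(X)+np.array(m["t"]);return np.array([m["fx"]*c[0]/c[2]+m["cx"],m["fy"]*c[1]/c[2]+m["cy"]])
def tri(a,b):
    (o1,d1),(o2,d2)=a,b
    A=np.stack([d1,-d2],1);s=np.linalg.lstsq(A,o2-o1,rcond=None)[0]
    p,q=o1+s[0]*d1,o2+s[1]*d2;return (p+q)/2,np.linalg.norm(p-q)
E
python3 - <<'E'
from h import *
np.set_printoptions(precision=4,suppress=True)
for c in("scene","top"):
    im=camera(c);cv2.imwrite(f"pics/{c}0.png",cv2.resize(im[:,:,::-1],(800,600)))
    m=camera_model(c);R=np.array(m["R"]);print(c,-R.T@np.array(m["t"]),R[2])
    for n in["press","press_bed","spindle_seat","crank","crank_knob","plate","amber_bottle","petri_stack","dropper_bottle","tube"]:
        for r in pinpoint(c,n)[:3]:
            zz={"press_bed":.012,"spindle_seat":.178,"crank_knob":.042,"plate":.012}.get(n,0)
            print(n,np.round(r["confidence"],2),np.round(r["xy"],1),atz(c,r["xy"],zz))
print(bot.get_obs())
E
```

```text
scene [-0.0723 -0.7379  0.8443] [ 0.5344  0.5998 -0.5956]
press 0.83 [261.4 230.4] [0.5732 0.0618 0.    ]
press_bed 0.8 [263. 228.] [0.5746 0.056  0.012 ]
spindle_seat 0.66 [263.7 179. ] [0.582 0.06  0.178]
crank 0.96 [265.2 319.5] [ 0.3696 -0.2006  0.    ]
crank 0.94 [328.9 344.9] [ 0.4325 -0.3486  0.    ]
crank_knob 0.97 [292.6 298.6] [ 0.4366 -0.2216  0.042 ]
crank_knob 0.62 [340.5 355. ] [ 0.4076 -0.4011  0.042 ]
crank_knob 0.54 [277.9 254. ] [ 0.5122 -0.0819  0.042 ]
plate 0.56 [279.5 251.7] [ 0.5435 -0.0532  0.012 ]
amber_bottle 0.94 [173.1 210.7] [0.4241 0.3143 0.    ]
petri_stack 0.94 [204.4 234.5] [ 0.4342  0.1545 -0.    ]
dropper_bottle 0.79 [309.4 233. ] [ 0.6735 -0.0387  0.    ]
dropper_bottle 0.16 [245.5 281.7] [ 0.4095 -0.0731  0.    ]
tube 0.72 [242.5 279.6] [ 0.4081 -0.0621  0.    ]
top [ 0.4427 -0.0114  1.884 ] [ 0.0663 -0.0167 -0.9977]
press 0.78 [255.1 211.4] [0.5763 0.0465 0.    ]
press 0.66 [177.9 255.3] [0.4273 0.3163 0.    ]
spindle_seat 0.5 [247.8 207.9] [0.5751 0.0641 0.178 ]
crank 0.73 [366.2 253. ] [ 0.4251 -0.3394  0.    ]
crank 0.61 [329.5 267.5] [ 0.3767
[... 277 characters left out ...]
132 0.    ]
petri_stack 0.75 [226.1 255.1] [0.4254 0.1492 0.    ]
dropper_bottle 0.42 [277.7 182.3] [ 0.6776 -0.0341  0.    ]
tube 0.45 [290.6 254.1] [ 0.4254 -0.0752  0.    ]
tube 0.28 [287.6 225.7] [ 0.5245 -0.0664  0.    ]
{'time': 1.1, 'q': array([73.224 ,  4.9763, 10.0776, 95.1001,  0.0005, 89.998 ]), 'qd': array([-0.0739,  0.0072,  0.1153, -0.077 ,  0.0265,  0.0033]), 'joint_efforts': array([  0.0001, -52.0115,  46.4861,   0.0019,  -0.0001,  -0.    ]), 'ee_pos': array([0.1587, 0.5266, 0.4047]), 'tcp_rot': array([179.9989,  -0.0005, 163.2259]), 'wrist_force': array([0.1879, 0.0219, 0.4548]), 'torque': array([ 0.0158, -0.0042, -0.0147]), 'grasp_force': 0.0, 'opening': 0.0856544464199336}
```

View pics/scene0.png

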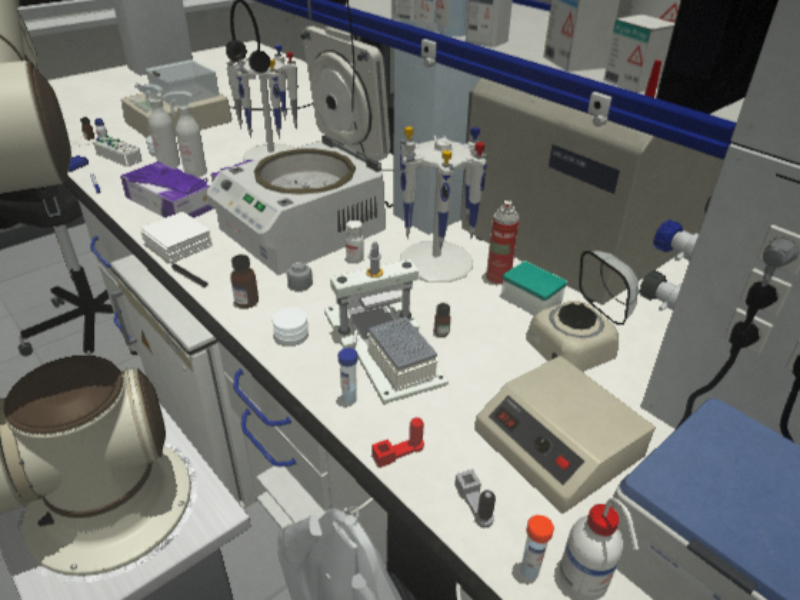

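View pics/top0.png

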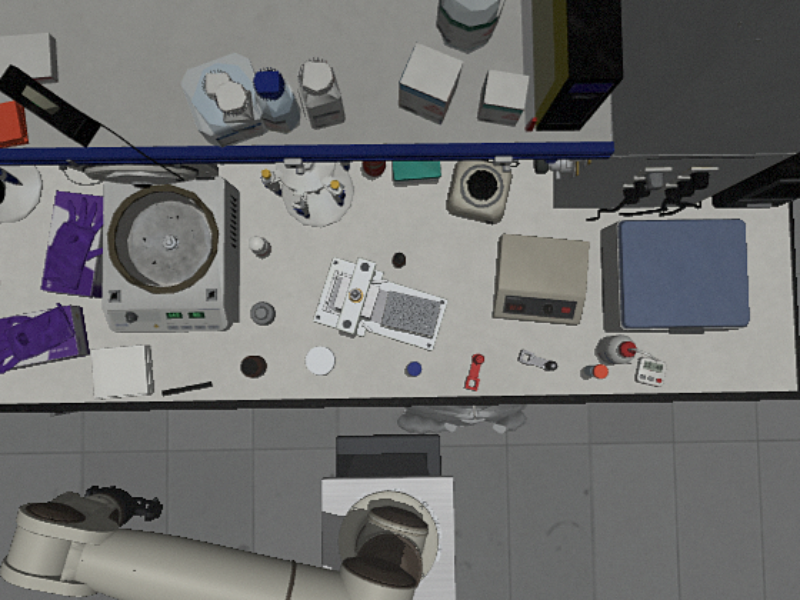

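The pictures show the grey crank with its hub near (467,482) and knob near (486,500) in the scene view. The red look-alike is at (400,445). The press spindle is at (375,262), and the plate is on the open end of the bed, toward the robot's right. Next I'll zoom in and get outlines.

```bash
python3 - <<'E'
from h import *
np.set_printoptions(precision=4,suppress=True)
s=camera("scene")[:,:,::-1];t=camera("top")[:,:,::-1]
S=cv2.resize(s[160:290,220:315],None,fx=4.2,fy=4.2,interpolation=cv2.INTER_CUBIC)
T=cv2.resize(t[175:250,220:316],None,fx=4.1,fy=4.1,interpolation=cv2.INTER_CUBIC)
K=cv2.resize(t[235:270,340:400],None,fx=6,fy=6,interpolation=cv2.INTER_CUBIC)
o=np.zeros((600,800,3),np.uint8);o[:S.shape[0],:S.shape[1]]=S;o[:T.shape[0],401:401+min(399,T.shape[1])]=T[:,:399];o[320:320+K.shape[0],410:410+K.shape[1]]=K
cv2.imwrite("pics/z1.png",o)
for c in("scene","top"):
    print(c,camera_model(c)["fx"])
    for n in["cap_lid","plate","platen","press","crank"]:
        for r in outline_of(c,n)[:2]:
            m=r["mask"].astype(np.uint8);p=cv2.findNonZero(m)
            print(n,round(r["confidence"],2),r["xy"],m.sum(),cv2.minAreaRect(p),cv2.boundingRect(p))
            np.save(f"m_{c}_{n}.npy",m) if r is not None else 0
E
```

```text
scene 448.27755224199706
cap_lid 0.56 [281.5, 237.9] 962 ((281.17999267578125, 239.74000549316406), (42.19999313354492, 27.799997329711914), 53.13010025024414) (259, 223, 46, 36)
plate 0.7 [279.8, 247.7] 1659 ((281.280029296875, 247.03997802734375), (53.200008392333984, 37.60000228881836), 53.130104064941406) (258, 223, 48, 50)
platen 0.91 [261.1, 207.8] 676 ((264.15704345703125, 200.57504272460938), (40.000057220458984, 50.23212432861328), 32.660911560058594) (235, 170, 54, 47)
press 0.63 [259.5, 216.6] 3386 ((266.1880798339844, 226.2935791015625), (108.90484619140625, 70.87914276123047), 73.3007583618164) (227, 171, 87, 112)
crank 0.88 [278.8, 316.4] 543 ((280.12811279296875, 311.31048583984375), (20.128198623657227, 42.65977096557617), 57.2647705078125) (260, 293, 36, 34)
top 539.398347799174
cap_lid 0.57 [287.2, 220.4] 910 ((287.5882873535156, 219.14707946777344), (37.593021392822266, 25.223705291748047), 14.03624439239502) (267, 204, 41, 32)
plate 0.85 [287.9, 220.7] 965 ((287.11767578125, 219.5294189453125), (37.83555603027344, 26.19384765625), 14.03624439239502) (267, 204, 41, 32)
platen 0.94 [250.0, 207.5] 391 ((248.83023071289062, 207.1050567626953), (28.327882766723633, 23.433311462402344), 17.650123596191406) (233, 194, 33, 29)
press 0.59 [254.8, 212.2] 2806 ((267.5135498046875, 212.5811004638672), (86.75534057617188, 53.45010757446289), 17.10272979736328) (220, 180, 93, 65)
crank 0.65 [335.5, 260.0] 185 ((331.4230651855469, 259.8846130371094), (9.41357421875, 25.10286521911621), 11.309932708740234) (325, 248, 14, 25)
crank 0.44 [377.0, 252.1] 202 ((375.5, 252.0), (26.879358291625977, 9.17060375213623), 18.434947967529297) (363, 245, 26, 15)
```

View pics/z1.png

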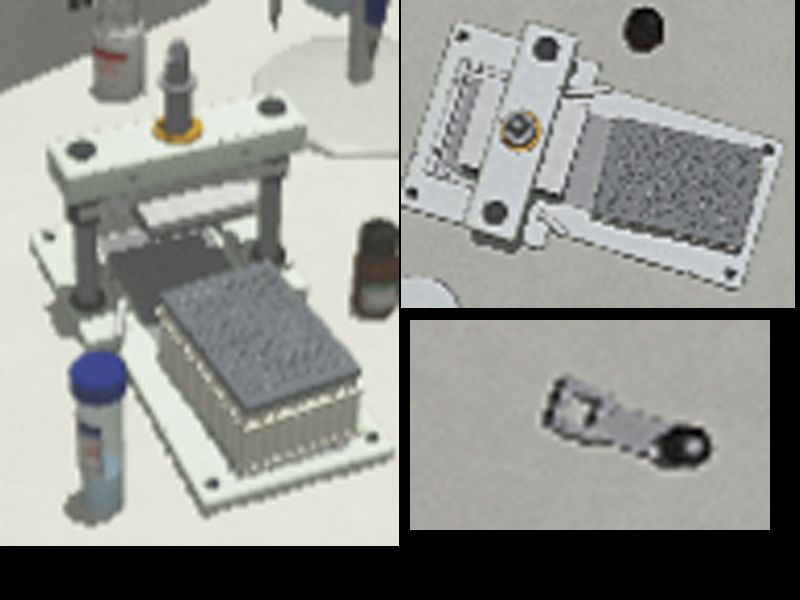

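The zoom shows the lid corners, base corners and column nuts clearly enough to fit poses, so I'll do that by least squares over both cameras.

```bash
cat > fit.py <<'E'
from h import *
from scipy.optimize import least_squares
np.set_printoptions(precision=4,suppress=True)
P=lambda X,Y,s,ox,oy,px,py:np.array([(X-px+.5)/s-.5+ox,(Y-py+.5)/s-.5+oy])
T=lambda X,Y:("top",P(X,Y,4.1,220,175,401,0)); S=lambda X,Y:("scene",P(X,Y,4.2,220,160,0,0))
def fit(pts,x0):
    def f(p):
        c,s=np.cos(p[2]),np.sin(p[2]);e=[]
        for (cam,px),(x,y,z) in pts:
            off=p[3:5] if cam=="scene" else p[5:7]
            e+=list(proj(cam,[p[0]+c*x-s*y,p[1]+s*x+c*y,z])+off-px)
        return np.array(e+list(np.array(p[3:7])*1.0))
    r=least_squares(f,list(x0)+[0]*4,loss="soft_l1");return r.x,r.fun
if __name__=="__main__":
    B=.012
    press=[(T(783,146),(-.21,-.066,B)),(T(737,290),(-.21,.066,B)),(T(455,24),(.09,-.083,B)),(T(545,48),(0,-.068,.142)),(T(494,212),(0,.068,.142)),
     (S(393,452),(-.21,-.066,B)),(S(208,514),(-.21,.066,B)),(S(33,236),(.09,.083,B)),(S(82,150),(0,.068,.142)),(S(272,106),(0,-.068,.142))]
    p,e=fit(press,(.576,.062,1.25));print("press",p[:3],np.degrees(p[2]),p[3:],"\n",e[:20].reshape(-1,2))
    L=.069
    lid=[(T(620,115),(.062,-.041,L)),(T(762,157),(-.062,-.041,L)),(T(737,250),(-.062,.041,L)),(T(593,215),(.062,.041,L)),
     (S(265,265),(.062,-.041,L)),(S(358,365),(-.062,-.041,L)),(S(243,410),(-.062,.041,L)),(S(165,298),(.062,.041,L))]
    q,e=fit(lid,(.535,-.06,1.25));print("plate",q[:3],np.degrees(q[2]),q[3:],"\n",e[:16].reshape(-1,2))
    c,s=np.cos(p[2]),np.sin(p[2]);d=q[:2]-p[:2];print("plate in press",c*d[0]+s*d[1],-s*d[0]+c*d[1])
    for z in(.171,.178,.185,.19,.2,.21):print(z,[proj(k,[p[0],p[1],z])+o for k,o in(("scene",p[3:5]),("top",p[5:7]))])
    print("seen nose/collar scene",S(178,42)[1],S(178,78)[1],"top",T(519,128)[1])
    K=[(("top",P(577,412,6,340,235,410,320)),(0,0,.026)),(("top",P(685,445,6,340,235,410,320)),(.06,0,.062)),
     (("scene",np.array([328.9,344.9])),(0,0,0)),(("scene",np.array([340.5,355.])),(.06,0,.042)),(("top",np.array([386.8,256.6])),(.06,0,.042)),(("top",np.array([366.2,253])),(0,0,0))]
    k,e=fit(K,(.43,-.345,-1.9));print("crank",k[:3],np.degrees(k[2]),k[3:],"\n",e[:12].reshape(-1,2))
E
python3 fit.py
```

```text
press [0.5801 0.0629 1.2499] 71.61324374287571 [-0.1303  0.5811 -0.2907 -0.4138] 
 [[ 0.4448 -0.3857]
 [ 0.3726  0.6994]
 [-0.1469 -1.1528]
 [ 0.0073  0.5515]
 [-0.3595  0.4921]
 [ 1.3254 -0.2121]
 [-0.8167 -1.5019]
 [-0.7676  0.0052]
 [ 0.1103  0.1134]
 [ 0.5219  0.4622]]
plate [ 0.5403 -0.0624  1.3116] 75.1499093001141 [-0.3785  0.5121  0.1706 -0.456 ] 
 [[-0.8267  0.7966]
 [ 0.1824 -0.5653]
 [ 0.4837  0.338 ]
 [-0.1475 -0.0362]
 [ 1.33   -1.2215]
 [ 0.7488  1.6707]
 [-0.1929  0.2166]
 [-1.6507 -1.14  ]]
plate in press -0.13144359859131918 -0.0018001525815020541
0.171 [array([262.3912, 181.5476]), array([247.9681, 206.0874])]
0.178 [array([262.371 , 179.3992]), array([247.8702, 205.9123])]
0.185 [array([262.3506, 177.2361]), array([247.7716, 205.7357])]
0.19 [array([262.3359, 175.6819]), array([247.7006, 205.6087])]
0.2 [array([262.3064, 172.5508]), array([247.5573, 205.3524])]
0.21 [array([262.2766, 169.3887]), array([247.4124, 205.0931])]
seen nose/collar scene [262.    169.619] [262.     178.1905] top [248.4024 205.8415]
crank [ 0.433  -0.3447 -1.9582] -112.19653473444949 [ 0.1323  0.7915 -1.0243 -0.4064] 
 [[ 0.5321  0.4012]
 [ 1.0129  1.398 ]
 [-0.9709 -0.4381]
 [ 0.6856 -0.2248]
 [-1.6186  0.1297]
 [ 0.4171 -2.7007]]
```

{"op": "move_arm", "data": {"jaw": [0.5, 0.5, 0.5, 0.5, 0.5, 0.5, 0.5, 0.5, 0.5, 0.5], "delta_pos": [[0.0175, -0.034, 0], [0.0175, -0.034, 0], [0.0175, -0.034, 0], [0.0175, -0.034, 0], [0.0175, -0.034, 0], [0.0175, -0.034, 0], [0.0175, -0.034, 0], [0.0175, -0.034, 0], [0.0175, -0.034, 0], [0.0175, -0.034, 0]], "yaw": [-0.12, -0.12, -0.12, -0.12, -0.12, -0.12, -0.12, -0.12, -0.12, -0.12]}}

```text
time: 2.53
ee_pos: [0.3339, 0.1848, 0.405]
tcp_rot: [179.9, -0.0, 94.2]
wrist_force: [1.2, 0.6, -0.1]
opening: 0.043
grasp_force: 0.0
```

{"op": "move_arm", "data": {"jaw": [0.5, 0.5, 0.5, 0.5, 0.5, 0.5, 0.5, 0.5, 0.5, 0.5], "delta_pos": [[0.0172, -0.0348, 0], [0.0172, -0.0348, 0], [0.0172, -0.0348, 0], [0.0172, -0.0348, 0], [0.0172, -0.0348, 0], [0.0172, -0.0348, 0], [0.0172, -0.0348, 0], [0.0172, -0.0348, 0], [0.0172, -0.0348, 0], [0.0172, -0.0348, 0]], "yaw": [-0.1, -0.1, -0.1, -0.092, 0, 0, 0, 0, 0, 0]}}

```text
time: 3.37
ee_pos: [0.5061, -0.1635, 0.4047]
tcp_rot: [180.0, -0.0, 72.0]
wrist_force: [0.9, 1.5, 0.2]
opening: 0.0426
grasp_force: 0.0
```

{"op": "move_arm", "data": {"jaw": [0.5, 0.5, 0.5, 0.5, 0.5, 0.5, 0.5, 0.5, 0.5, 0.5], "delta_pos": [[0, 0, -0.035], [0, 0, -0.035], [0, 0, -0.035], [0, 0, -0.035], [0, 0, -0.03], [0, 0, -0.019], [0.0031, 0.0095, 0], [0.0031, 0.0095, 0], [0.0031, 0.0095, 0], [0.0031, 0.0095, 0]], "yaw": [0, 0, 0, 0, 0, 0, 0, 0, 0, 0]}}

```text
time: 4.2
ee_pos: [0.519, -0.1223, 0.2177]
tcp_rot: [179.9, 0.0, 72.0]
wrist_force: [-0.9, -1.2, -0.2]
opening: 0.0424
grasp_force: 0.9
```

{"op": "move_arm", "data": {"jaw": [0.5, 0.5, 0.5, 0.5, 0.5, 0.5, 0.5, 0.5, 0.5, 0.5], "delta_pos": [[0.0031, 0.0095, 0], [0.0031, 0.0095, 0], [0.0031, 0.0095, 0], [0.0031, 0.0095, 0], [0.0031, 0.0095, 0], [0.0031, 0.0095, 0], [0.0031, 0.0095, 0], [0, 0, 0], [0, 0, 0], [0, 0, 0]], "yaw": [0, 0, 0, 0, 0, 0, 0, 0, 0, 0]}}

```text
time: 5.03
ee_pos: [0.5399, -0.0566, 0.2156]
tcp_rot: [-180.0, -0.0, 72.0]
wrist_force: [0.2, -0.2, 0.5]
opening: 0.0426
grasp_force: 0.0
```

```bash
python3 - <<'E'
from h import *
s=camera("scene")[:,:,::-1];t=camera("top")[:,:,::-1]
S=cv2.resize(s[160:290,220:315],None,fx=4.2,fy=4.2,interpolation=cv2.INTER_CUBIC)
T=cv2.resize(t[175:250,220:316],None,fx=4.1,fy=4.1,interpolation=cv2.INTER_CUBIC)
o=np.zeros((600,800,3),np.uint8);o[:S.shape[0],:S.shape[1]]=S;o[:T.shape[0],401:401+min(399,T.shape[1])]=T[:,:399]
cv2.imwrite("pics/z2.png",o)
o=bot.get_obs();print(o["torque"],o["wrist_force"])
E
```

```text
[-0.0323831  -0.01838654  0.01835382] [ 1.00188207  0.33393007 -1.08386526]
```

View pics/z2.png

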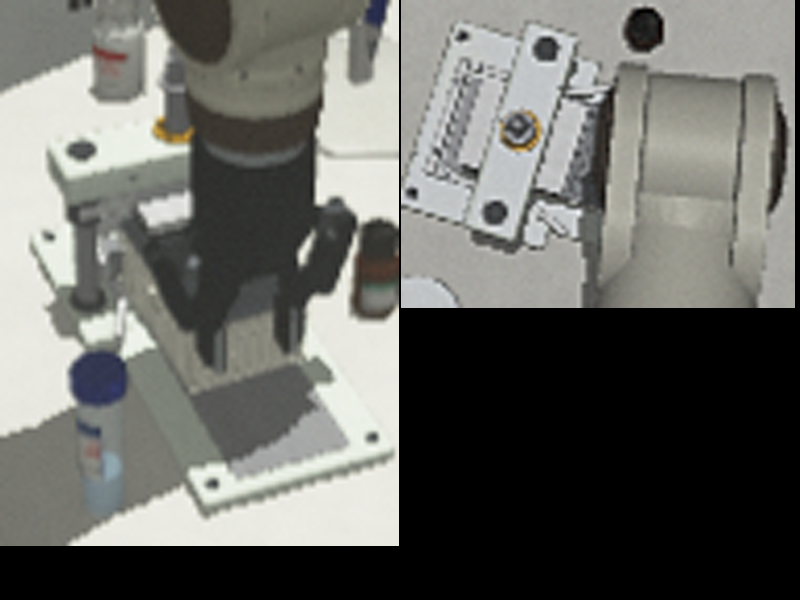

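{"op": "move_arm", "data": {"jaw": [0.5, 0.5, 0.5, 0.5, 0.5, 0.5, 0.5], "delta_pos": [[0.0022, 0.0067, 0], [0.0022, 0.0067, 0], [0.0022, 0.0067, 0], [0.0022, 0.0067, 0], [0.0022, 0.0067, 0], [0.0022, 0.0067, 0], [0, 0, 0]], "yaw": [0, 0, 0, 0, 0, 0, 0]}}

```text
time: 5.72
ee_pos: [0.5533, -0.0155, 0.2155]
tcp_rot: [-180.0, -0.0, 72.1]
wrist_force: [0.4, -0.2, -0.9]
opening: 0.0428
grasp_force: 0.0
```

{"op": "move_arm", "data": {"jaw": [0.5, 0.5, 0.5, 0.5], "delta_pos": [[0.0009, 0.0029, 0], [0.0009, 0.0029, 0], [0.0006, 0.0019, 0], [0, 0, 0]], "yaw": [0, 0, 0, 0]}}

```text
time: 6.05
ee_pos: [0.5555, -0.0087, 0.2156]
tcp_rot: [-180.0, -0.0, 72.0]
wrist_force: [0.4, -0.4, -0.3]
opening: 0.0423
grasp_force: 0.1
```

{"op": "move_arm", "data": {"jaw": [0.5, 0.5], "delta_pos": [[0.0009, 0.0029, 0], [0, 0, 0]], "yaw": [0, 0]}}

```text
time: 6.22
ee_pos: [0.5565, -0.0059, 0.2156]
tcp_rot: [180.0, -0.0, 72.0]
wrist_force: [-0.3, -0.0, 1.3]
opening: 0.0432
grasp_force: 0.1
```

{"op": "move_arm", "data": {"jaw": [0.5, 0.5], "delta_pos": [[0.0006, 0.0019, 0], [0, 0, 0]], "yaw": [0, 0]}}

```text
time: 6.38
ee_pos: [0.557, -0.0041, 0.2157]
tcp_rot: [-180.0, 0.0, 72.0]
wrist_force: [-1.1, -1.9, -0.1]
opening: 0.0427
grasp_force: 1.0
```

{"op": "move_arm", "data": {"jaw": [0.5, 0.5], "delta_pos": [[0.0006, 0.0019, 0], [0, 0, 0]], "yaw": [0, 0]}}

```text
time: 6.55
ee_pos: [0.5571, -0.0032, 0.2157]
tcp_rot: [-180.0, 0.2, 71.9]
wrist_force: [-5.8, -10.9, 2.2]
opening: 0.0426
grasp_force: 6.0
```

{"op": "move_arm", "data": {"jaw": [0.5, 0.5, 0.5], "delta_pos": [[0.0005, 0.0014, 0], [0, 0, 0], [0, 0, 0]], "yaw": [0, 0, 0]}}

```text
time: 6.8
ee_pos: [0.5572, -0.0027, 0.2157]
tcp_rot: [-180.0, 0.3, 71.9]
wrist_force: [-8.4, -17.3, 4.0]
opening: 0.0429
grasp_force: 9.4
```

{"op": "move_arm", "data": {"jaw": [0.5, 0.5, 0.5, 0.5, 0.5, 0.5, 0.5], "delta_pos": [[-0.002, -0.0062, 0], [-0.0031, -0.0095, 0], [-0.0062, -0.019, 0], [-0.0093, -0.0285, 0], [0, -0.01, 0.04], [0, 0, 0.04], [0, 0, 0.04]], "yaw": [0, 0, 0, 0, 0, 0, 0]}}

```text
time: 7.38
ee_pos: [0.5368, -0.0751, 0.3369]
tcp_rot: [-180.0, -0.0, 71.9]
wrist_force: [1.0, -0.0, 0.7]
opening: 0.0428
grasp_force: 0.0
```

{"op": "move_arm", "data": {"jaw": [0.2, 0.2, 0.2, 0.2, 0.2, 0.2, 0.2, 0.2], "delta_pos": [[-0.011, -0.0335, 0], [-0.011, -0.0335, 0], [-0.011, -0.0335, 0], [-0.011, -0.0335, 0], [-0.011, -0.0335, 0], [-0.011, -0.0335, 0], [-0.011, -0.0335, 0], [0, 0, 0]], "yaw": [0, 0, 0, 0, 0, 0, 0, 0]}}

```text
time: 8.05
ee_pos: [0.4585, -0.3132, 0.3356]
tcp_rot: [179.9, 0.1, 71.8]
wrist_force: [0.7, 0.4, 0.3]
opening: 0.0684
grasp_force: 0.0
```

```bash
python3 - <<'E'
from fit import *
b=np.array([-.29,-.41]); bs=np.array([-.13,.58])
hub=P(577,412,6,340,235,410,320)
print("hub top",atz("top",hub-b,.026),"knob top",atz("top",P(685,445,6,340,235,410,320)-b,.062))
m=np.load("m_top_crank.npy");ys,xs=np.nonzero(m);print("rectc",atz("top",np.array([375.5,252.])-b,.02), np.polyfit(xs,ys,1))
print("scene hub",atz("scene",np.array([328.9,344.9])-bs,0),"knob",atz("scene",np.array([340.5,355.])-bs,.042))
s=camera("scene")[:,:,::-1]
cv2.imwrite("pics/c1.png",cv2.resize(s[300:390,285:385],None,fx=6,fy=6,interpolation=cv2.INTER_CUBIC))
E
```

```text
hub top [ 0.4344 -0.3403  0.026 ] knob top [ 0.4151 -0.3944  0.062 ]
rectc [ 0.4268 -0.3692  0.02  ] [  0.3351 126.5852]
scene hub [ 0.4338 -0.3477  0.    ] knob [ 0.4088 -0.4004  0.042 ]
```

View pics/c1.png

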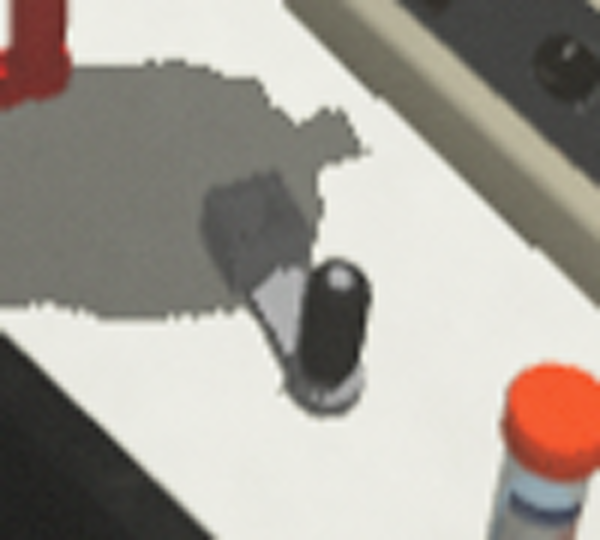

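The scene crop puts the crank hub top near (255,212) and the knob top near (340,268). That agrees with hub (0.434, -0.343).

{"op": "move_arm", "data": {"jaw": [0.2, 0.2, 0.2, 0.2, 0.2, 0.2, 0.2, 0.2], "delta_pos": [[-0.0245, -0.03, 0], [0, 0, -0.035], [0, 0, -0.035], [0, 0, -0.035], [0, 0, -0.03], [0, 0, -0.015], [0, 0, -0.0095], [0, 0, 0]], "yaw": [-0.04, 0, 0, 0, 0, 0, 0, 0]}}

```text
time: 8.77
ee_pos: [0.4357, -0.3377, 0.1744]
tcp_rot: [-179.9, -0.1, 69.8]
wrist_force: [-0.7, 0.1, 0.4]
opening: 0.0684
grasp_force: 0.0
```

{"op": "move_arm", "data": {"jaw": [0.7, 0.7, 0.75, 0.75, 0.8, 0.8, 0.8, 0.8], "delta_pos": [[0, 0, 0], [0, 0, 0], [0, 0, 0], [0, 0, 0], [0, 0, 0], [0, 0, 0], [0, 0, 0], [0, 0, 0]], "yaw": [0, 0, 0, 0, 0, 0, 0, 0], "force": 40}}

```text
time: 9.43
ee_pos: [0.4364, -0.3389, 0.178]
tcp_rot: [179.8, 0.0, 69.7]
wrist_force: [-0.6, 1.4, 7.0]
opening: 0.0293
grasp_force: 40.5
```

{"op": "move_arm", "data": {"jaw": [0.8, 0.8, 0.8, 0.8, 0.8, 0.8, 0.8, 0.8], "delta_pos": [[0, 0, 0.02], [0, 0, 0.035], [0, 0, 0.036], [0, 0, 0.036], [0, 0, 0.036], [0, 0, 0.036], [0, 0, 0.036], [0, 0, 0]], "yaw": [0, 0, 0, 0, 0, 0, 0, 0], "force": 60}}

```text
time: 10.1
ee_pos: [0.4358, -0.3385, 0.4194]
tcp_rot: [179.4, 0.2, 69.7]
wrist_force: [1.9, -1.2, -1.6]
opening: 0.0289
grasp_force: 60.5
```

{"op": "move_arm", "data": {"jaw": [0.8, 0.8, 0.8, 0.8, 0.8, 0.8, 0.8, 0.8, 0.8, 0.8], "delta_pos": [[0.006, 0.017, 0], [0.0119, 0.0335, 0], [0.0119, 0.0335, 0], [0.0119, 0.0335, 0], [0.0119, 0.0335, 0], [0.0119, 0.0335, 0], [0.0119, 0.0335, 0], [0.0119, 0.0335, 0], [0.006, 0.017, 0], [0, 0, 0]], "yaw": [0, 0, 0, 0, 0, 0, 0, 0, 0, 0]}}

```text
time: 10.93
ee_pos: [0.5321, -0.0669, 0.4108]
tcp_rot: [-180.0, -0.1, 69.9]
wrist_force: [0.1, -0.1, -2.2]
opening: 0.0291
grasp_force: 60.4
```

```bash
cat > look.py <<'E'
from fit import *
import sys
b={"top":np.array([-.29,-.41]),"scene":np.array([-.13,.58])}
X={}
for c in("scene","top"):
    im=camera(c)
    for n in("crank","crank_knob","spindle_seat"):
        for r in pinpoint(c,n)[:3]:
            print(c,n,round(r["confidence"],2),np.round(r["xy"],1));X.setdefault((c,n),[]).append(ray(c,np.array(r["xy"])-b[c]))
for n in("crank","crank_knob","spindle_seat"):
    for i,A in enumerate(X.get(("scene",n),[])):
        for j,B in enumerate(X.get(("top",n),[])):
            p,e=tri(A,B)
            if e<.02:print(n,i,j,p,"gap",round(e,4))
o=bot.get_obs();print(o["time"],o["ee_pos"],o["wrist_force"],o["torque"])
if len(sys.argv)>1:
    s=camera("scene")[:,:,::-1];t=camera("top")[:,:,::-1]
    x,y=[int(v) for v in sys.argv[2:4]]
    S=cv2.resize(s[y-50:y+50,x-33:x+33],None,fx=6,fy=6,interpolation=cv2.INTER_CUBIC)
    x,y=[int(v) for v in sys.argv[4:6]]
    T=cv2.resize(t[y-50:y+50,x-33:x+33],None,fx=6,fy=6,interpolation=cv2.INTER_CUBIC)
    cv2.imwrite(sys.argv[1],np.hstack([S,T]))
E
python3 look.py
```

```text
scene crank 0.84 [267.6 321.3]
scene crank 0.58 [280.3 189.5]
scene crank_knob 0.71 [242.6 279.9]
scene crank_knob 0.65 [294.6 298.7]
scene crank_knob 0.55 [289.2 189.4]
scene spindle_seat 0.65 [263.4 179.2]
top crank 0.46 [332.1 269.7]
top crank_knob 0.68 [337.2 249.4]
top spindle_seat 0.37 [243.8 205.7]
crank 0 0 [ 0.3664 -0.2171  0.0136] gap 0.0042
crank_knob 1 0 [ 0.4364 -0.2316  0.0524] gap 0.0039
crank_knob 2 0 [ 0.438  -0.1974  0.3419] gap 0.0016
spindle_seat 0 0 [0.5855 0.073  0.1711] gap 0.0101
11.3333 [ 0.531  -0.071   0.4113] [ 0.0184  0.0276 -2.3529] [-0.0148  0.0164  0.0211]
```

```bash
python3 - <<'E'
from fit import *
b=np.array([-.13,.58]);d=np.array([np.cos(np.radians(-110.2)),np.sin(np.radians(-110.2))]);n=np.array([-d[1],d[0]])
for nm,xy,z in(("knob",[289.2,189.4],.275),("hub",[280.3,189.5],.233)):
    p=atz("scene",np.array(xy)-b,z)[:2]-np.array([.531,-.071]);print(nm,p,"along",p@d,"perp",p@n)
s=camera("scene")[:,:,::-1]
cv2.imwrite("pics/c2.png",cv2.resize(s[130:230,230:330],None,fx=6,fy=6,interpolation=cv2.INTER_CUBIC))
E
```

```text
knob [-0.0258 -0.0539] along 0.05949313564201643 perp -0.005618166716849154
hub [-0.0001  0.0049] along -0.004585594158907411 perp -0.001783700518163956
```

View pics/c2.png

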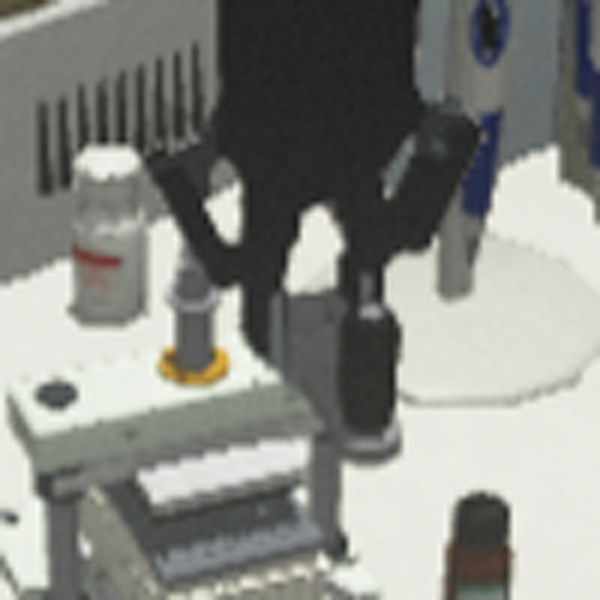

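The crop shows the crank held level by its hub, knob at (368,370), still upright and short of the spindle. The plate sits under the platen. Moving the crank over the spindle.

{"op": "move_arm", "data": {"jaw": [0.8, 0.8, 0.8, 0.8, 0.8, 0.8, 0.8], "delta_pos": [[0.0096, 0.0266, 0], [0.0096, 0.0266, 0], [0.0096, 0.0266, 0], [0.0096, 0.0266, 0], [0.0096, 0.0266, 0], [0, 0, 0], [0, 0, 0]], "yaw": [0, 0, 0, 0, 0, 0, 0]}}

```text
time: 11.97
ee_pos: [0.5796, 0.0638, 0.4107]
tcp_rot: [-180.0, 0.0, 69.8]
wrist_force: [-0.5, -0.3, -2.2]
opening: 0.0289
grasp_force: 60.4
```

{"op": "move_arm", "data": {"jaw": [0.8, 0.8, 0.8, 0.8], "delta_pos": [[0, -0.001, -0.015], [0, 0, -0.011], [0, 0, 0], [0, 0, 0]], "yaw": [0, 0, 0, 0]}}

```text
time: 12.3
ee_pos: [0.5789, 0.0608, 0.3854]
tcp_rot: [180.0, 0.0, 69.6]
wrist_force: [-0.2, -1.1, -0.8]
opening: 0.0291
grasp_force: 60.5
```

```bash
python3 look.py pics/c3.png 265 175 250 205
```

```text
scene crank 0.9 [268.3 324.8]
scene crank 0.72 [262.7 170.3]
scene crank 0.48 [269.1 169. ]
scene crank_knob 0.74 [292.3 299.9]
scene crank_knob 0.73 [271.9 169.6]
scene spindle_seat 0.57 [259.6 180.6]
scene spindle_seat 0.37 [262.1 171.2]
top crank 0.54 [330.7 267.5]
top crank_knob 0.61 [337.8 248. ]
top crank_knob 0.43 [264.  211.2]
crank 0 0 [ 0.3725 -0.2139 -0.0067] gap 0.0063
crank 1 0 [ 0.3893 -0.1725  0.394 ] gap 0.0
crank 2 0 [ 0.3942 -0.1761  0.3964] gap 0.0123
crank_knob 0 0 [ 0.437  -0.2309  0.0477] gap 0.0145
crank_knob 1 1 [0.5615 0.0083 0.2421] gap 0.0089
12.7 [0.5793 0.0618 0.3853] [-0.3716  0.0106 -1.5186] [-0.0845 -0.0014 -0.0078]
```

View pics/c3.png

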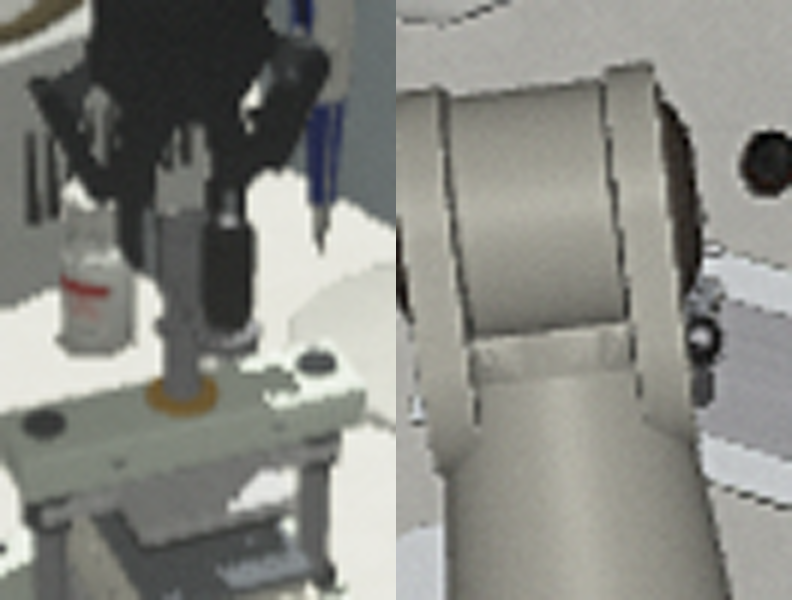

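The hub sits right above the spindle column (x≈180 in the left half), so I'll go down gently by feel.

{"op": "move_arm", "data": {"jaw": [0.8, 0.8, 0.8, 0.8], "delta_pos": [[0, 0, -0.003], [0, 0, -0.003], [0, 0, 0], [0, 0, 0]], "yaw": [0, 0, 0, 0]}}

```text
time: 13.13
ee_pos: [0.5797, 0.0629, 0.3792]
tcp_rot: [179.9, -0.2, 69.8]
wrist_force: [5.3, 7.2, -0.9]
opening: 0.0291
grasp_force: 60.6
```

{"op": "move_arm", "data": {"jaw": [0.8, 0.8, 0.8], "delta_pos": [[0, 0, -0.003], [0, 0, 0], [0, 0, 0]], "yaw": [0, 0, 0]}}

```text
time: 13.38
ee_pos: [0.5799, 0.0633, 0.3768]
tcp_rot: [179.9, -0.3, 69.8]
wrist_force: [6.0, 10.4, 1.2]
opening: 0.0289
grasp_force: 60.9
```

```bash
python3 -c "
from h import *
o=bot.get_obs();print(o['ee_pos'],o['wrist_force'],o['torque'])"
```

```text
[0.57992606 0.06331695 0.37678781] [ 5.95122657 10.36668068  1.2107293 ] [ 2.35897837 -1.30847534 -0.03408023]
```

{"op": "move_arm", "data": {"jaw": [0.8, 0.8, 0.8], "delta_pos": [[0.0012, 0.0022, 0], [0, 0, 0], [0, 0, 0]], "yaw": [0, 0, 0]}}

```text
time: 13.63
ee_pos: [0.5808, 0.0648, 0.3761]
tcp_rot: [180.0, -0.1, 69.8]
wrist_force: [3.0, 6.2, -0.9]
opening: 0.029
grasp_force: 60.6
```

{"op": "move_arm", "data": {"jaw": [0.8, 0.8, 0.8], "delta_pos": [[0, 0, -0.002], [0, 0, 0], [0, 0, 0]], "yaw": [0, 0, 0]}}

```text
time: 13.88
ee_pos: [0.5808, 0.0648, 0.375]
tcp_rot: [179.9, -0.2, 69.8]
wrist_force: [3.8, 6.1, 4.1]
opening: 0.0288
grasp_force: 61.3
```

{"op": "move_arm", "data": {"jaw": [0.8, 0.8, 0.8], "delta_pos": [[0.001, 0.002, 0], [0, 0, 0], [0, 0, 0]], "yaw": [0, 0, 0]}}

```text
time: 14.13
ee_pos: [0.5815, 0.0661, 0.3746]
tcp_rot: [180.0, -0.0, 69.7]
wrist_force: [-0.4, 1.2, 5.4]
opening: 0.0286
grasp_force: 61.4
```

{"op": "move_arm", "data": {"jaw": [0.8, 0.8, 0.8], "delta_pos": [[0, 0, -0.002], [0, 0, 0], [0, 0, 0]], "yaw": [0, 0, 0]}}

```text
time: 14.38
ee_pos: [0.5812, 0.0661, 0.3742]
tcp_rot: [179.8, -0.1, 69.7]
wrist_force: [-2.8, 1.4, 14.7]
opening: 0.0289
grasp_force: 62.6
```

```bash
python3 -c "
from h import *
o=bot.get_obs();print(o['ee_pos'],o['wrist_force'],o['torque'])"
```

```text
[0.58122523 0.0660569  0.37424384] [-2.84473792  1.39744828 14.71709026] [ 0.26235995  0.39346576 -0.05662292]
```

{"op": "move_arm", "data": {"jaw": [0.8, 0.8, 0.8, 0.8, 0.8], "delta_pos": [[0, 0, 0.0005], [0, 0, 0], [0, 0, 0], [0, 0, 0], [0, 0, 0]], "yaw": [0, -0.08, -0.08, -0.08, 0]}}

```text
time: 14.8
ee_pos: [0.5815, 0.066, 0.374]
tcp_rot: [179.9, -0.1, 55.7]
wrist_force: [0.4, -0.1, 9.7]
opening: 0.0287
grasp_force: 61.9
```

```bash
python3 -c "
from h import *
o=bot.get_obs();print(o['ee_pos'],o['wrist_force'],o['torque'])"
```

```text
[0.58148615 0.06596693 0.37395352] [ 0.41964928 -0.08140717  9.67514162] [ 0.14667223 -0.12152918 -0.01319727]
```

{"op": "move_arm", "data": {"jaw": [0.8, 0.8, 0.8], "delta_pos": [[0, 0, 0], [0, 0, 0], [0, 0, 0]], "yaw": [-0.1, -0.1, 0]}}

```text
time: 15.05
ee_pos: [0.5816, 0.0659, 0.3736]
tcp_rot: [179.9, -0.1, 44.1]
wrist_force: [1.1, 0.5, 8.1]
opening: 0.0288
grasp_force: 61.6
```

{"op": "move_arm", "data": {"jaw": [0.8, 0.8, 0.8], "delta_pos": [[0, 0, 0], [0, 0, 0], [0, 0, 0]], "yaw": [-0.1, -0.1, 0]}}

```text
time: 15.3
ee_pos: [0.5817, 0.0658, 0.3733]
tcp_rot: [179.9, -0.1, 32.7]
wrist_force: [3.0, -0.6, 4.3]
opening: 0.0287
grasp_force: 61.4
```

{"op": "move_arm", "data": {"jaw": [0.8, 0.8, 0.8], "delta_pos": [[0, 0, 0], [0, 0, 0], [0, 0, 0]], "yaw": [-0.1, -0.1, 0]}}

```text
time: 15.55
ee_pos: [0.5818, 0.0657, 0.373]
tcp_rot: [179.9, -0.1, 21.4]
wrist_force: [3.8, -2.1, 3.5]
opening: 0.0291
grasp_force: 61.2
```

{"op": "move_arm", "data": {"jaw": [0.8, 0.8, 0.8], "delta_pos": [[0, 0, -0.001], [0, 0, 0], [0, 0, 0]], "yaw": [0.1, 0.05, 0]}}

```text
time: 15.8
ee_pos: [0.5816, 0.0658, 0.373]
tcp_rot: [179.9, -0.1, 30.6]
wrist_force: [3.2, -1.5, 9.3]
opening: 0.0288
grasp_force: 62.0
```

{"op": "move_arm", "data": {"jaw": [0.8, 0.8, 0.8], "delta_pos": [[0, 0, 0], [0, 0, 0], [0, 0, 0]], "yaw": [0.1, 0.05, 0]}}

```text
time: 16.05
ee_pos: [0.5815, 0.0659, 0.3733]
tcp_rot: [179.9, -0.1, 39.2]
wrist_force: [1.3, -1.8, 10.9]
opening: 0.0287
grasp_force: 62.2
```

```bash
python3 -c "
from h import *
o=bot.get_obs();print(o['ee_pos'],o['wrist_force'],o['torque'])"
```

```text
[0.58152837 0.0658738  0.37327286] [ 1.29244273 -1.84756412 10.94138677] [-0.23281307 -0.40165476  0.0200339 ]
```

{"op": "move_arm", "data": {"jaw": [0.8, 0.8, 0.8, 0.8, 0.8, 0.8, 0.8, 0.8], "delta_pos": [[0, 0, 0.006], [0, 0, 0], [0, 0, 0], [0, 0, 0], [0, 0, 0], [0, 0, -0.003], [0, 0, -0.003], [0, 0, 0]], "yaw": [0, 0, 0.1, 0.1, 0.1, 0, 0, 0]}}

```text
time: 16.72
ee_pos: [0.5814, 0.0661, 0.373]
tcp_rot: [179.9, -0.1, 55.8]
wrist_force: [-0.5, 0.0, 9.7]
opening: 0.0289
grasp_force: 61.9
```

{"op": "move_arm", "data": {"jaw": [0.8, 0.8, 0.8, 0.8, 0.8, 0.8, 0.8, 0.8], "delta_pos": [[0, 0, 0.006], [0, 0, 0], [0, 0, 0], [0, 0, 0], [0, 0, 0], [0, 0, -0.003], [0, 0, -0.003], [0, 0, 0]], "yaw": [0, 0, 0.1, 0.1, 0.1, 0, 0, 0]}}

```text
time: 17.38
ee_pos: [0.5816, 0.0662, 0.3706]
tcp_rot: [-180.0, 0.0, 72.9]
wrist_force: [2.4, 1.1, -4.9]
opening: 0.0287
grasp_force: 60.1
```

{"op": "move_arm", "data": {"jaw": [0.8, 0.8, 0.8, 0.8], "delta_pos": [[0, 0, -0.003], [0, 0, -0.003], [0, 0, 0], [0, 0, 0]], "yaw": [0, 0, 0, 0]}}

```text
time: 17.72
ee_pos: [0.5815, 0.0662, 0.3652]
tcp_rot: [-180.0, -0.0, 73.1]
wrist_force: [2.8, 1.4, -4.5]
opening: 0.0288
grasp_force: 60.2
```

{"op": "move_arm", "data": {"jaw": [0.8, 0.8, 0.8], "delta_pos": [[0, 0, -0.003], [0, 0, 0], [0, 0, 0]], "yaw": [0, 0, 0]}}

```text
time: 17.97
ee_pos: [0.5815, 0.0662, 0.3624]
tcp_rot: [-180.0, -0.0, 73.1]
wrist_force: [2.5, 1.9, -4.1]
opening: 0.0292
grasp_force: 60.3
```

```bash
python3 -c "
from h import *
o=bot.get_obs();print(o['ee_pos'],o['wrist_force'],o['torque'])"
```

```text
[0.58148995 0.06615386 0.36243183] [ 2.45909941  1.91940335 -4.09161713] [ 0.47736386 -0.51778194 -0.0239124 ]
```

{"op": "move_arm", "data": {"jaw": [0.8, 0.8, 0.8, 0.8], "delta_pos": [[0, 0, -0.002], [0, 0, -0.002], [0, 0, 0], [0, 0, 0]], "yaw": [0, 0, 0, 0]}}

```text
time: 18.3
ee_pos: [0.5815, 0.0661, 0.3585]
tcp_rot: [-180.0, -0.0, 73.2]
wrist_force: [3.2, 2.5, -2.7]
opening: 0.0289
grasp_force: 60.4
```

{"op": "move_arm", "data": {"jaw": [0.8, 0.8, 0.8], "delta_pos": [[0, 0, -0.002], [0, 0, 0], [0, 0, 0]], "yaw": [0, 0, 0]}}

```text
time: 18.55
ee_pos: [0.5815, 0.0661, 0.3565]
tcp_rot: [-180.0, -0.0, 73.2]
wrist_force: [2.1, 2.5, -2.1]
opening: 0.0287
grasp_force: 60.4
```

{"op": "move_arm", "data": {"jaw": [0.8, 0.8, 0.8], "delta_pos": [[0, 0, -0.002], [0, 0, 0], [0, 0, 0]], "yaw": [0, 0, 0]}}

```text
time: 18.8
ee_pos: [0.5814, 0.0661, 0.3555]
tcp_rot: [179.9, -0.0, 73.2]
wrist_force: [0.9, 2.5, 5.4]
opening: 0.0289
grasp_force: 61.3
```

{"op": "move_arm", "data": {"jaw": [0.5, 0.5, 0.5, 0.5, 0.5, 0.5, 0.5, 0.5, 0.5], "delta_pos": [[0, 0, 0], [0, 0, 0], [0, 0, 0], [0, 0, 0], [0, 0, 0.037], [0, 0, 0.037], [-0.009, -0.03, 0], [-0.009, -0.03, 0], [0, 0, 0]], "yaw": [0, 0, 0, 0, 0, 0, 0, 0, 0]}}

```text
time: 19.55
ee_pos: [0.5625, 0.0028, 0.4298]
tcp_rot: [179.9, 0.1, 73.0]
wrist_force: [-0.7, 0.7, -0.6]
opening: 0.0429
grasp_force: 0.0
```

```bash
python3 look.py pics/c4.png 265 175 264 211
```

```text
scene crank 0.91 [261.6 182.4]
scene crank 0.83 [268.3 320.6]
scene crank 0.22 [307.7 231.3]
scene crank_knob 0.95 [291.3 299.5]
scene crank_knob 0.55 [271.6 176.5]
top crank 0.5 [331.9 268.4]
top crank_knob 0.49 [334.4 248.9]
top spindle_seat 0.48 [253.8 214.1]
crank 0 0 [ 0.3846 -0.1773  0.371 ] gap 0.0034
crank 1 0 [ 0.3702 -0.2162  0.0123] gap 0.0057
crank_knob 0 0 [ 0.437  -0.2224  0.0415] gap 0.0071
19.95 [0.5636 0.0067 0.4283] [ 1.1697 -0.2588  0.16  ] [ 0.0396 -0.07    0.0216]
```

View pics/c4.png

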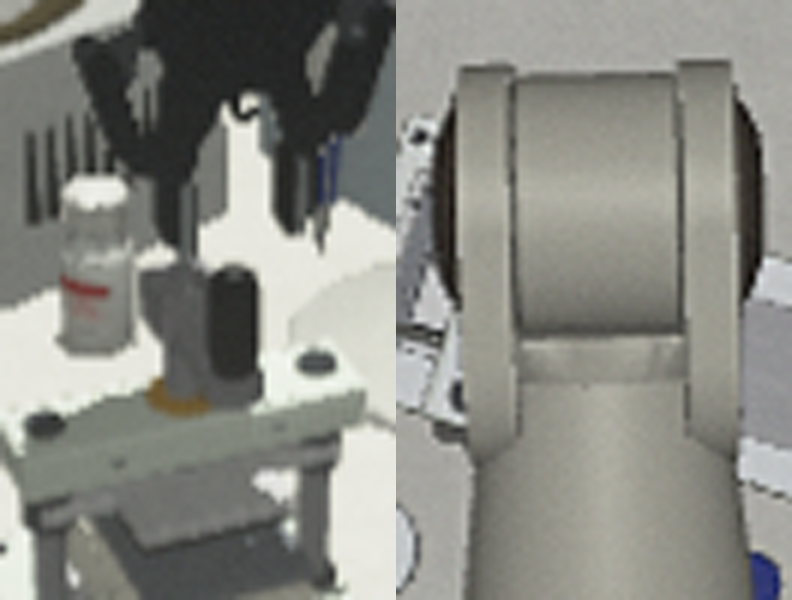

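The crank is down on the spindle and the knob is at (233,320) in the left half, with the jaws open above it.

```bash
python3 -c "
from h import *
b=np.array([-.13,.58])
print(atz('scene',np.array([271.6,176.5])-b,.2195),atz('scene',np.array([270.8,170.8])-b,.237),atz('scene',np.array([270.5,178.1])-b,.2145))
print(atz('scene',np.array([261.6,182.4])-b,.1775))"
```

```text
[0.56655834 0.00831331 0.2195    ] [0.56471263 0.00942869 0.237     ] [0.56447365 0.01023744 0.2145    ]
[0.56945943 0.05323355 0.1775    ]
```

{"op": "move_arm", "data": {"jaw": [0.5, 0.5, 0.5, 0.75, 0.85, 0.9, 0.9, 0.9, 0.9], "delta_pos": [[0, 0.001, -0.025], [0, 0, -0.025], [0, 0, 0], [0, 0, 0], [0, 0, 0], [0, 0, 0], [0, 0, 0], [0, 0, 0], [0, 0, 0]], "yaw": [0, 0, 0, 0, 0, 0, 0, 0, 0], "force": 30}}

```text
time: 20.8
ee_pos: [0.5636, 0.007, 0.3796]
tcp_rot: [179.9, -0.0, 73.1]
wrist_force: [0.4, -1.2, 1.6]
opening: 0.0219
grasp_force: 29.7
```

```bash
cat > circ.py <<'E'
import numpy as np,sys
# cx cy  psi_now(deg) step(deg) n zstep(mm)
cx,cy,px,py,step,n=[float(v) for v in sys.argv[1:7]]
a=np.arctan2(py-cy,px-cx);print("psi",np.degrees(a))
r=.060;prev=np.array([px,py]);out=[]
for i in range(1,int(n)+1):
    b=a+np.radians(step)*i;q=np.array([cx,cy])+r*np.array([np.cos(b),np.sin(b)]);d=np.round(q-prev,4);prev=prev+d;out.append([float(d[0]),float(d[1]),round(step/360*.012,5)])
print(out,"end",prev,np.degrees(b))
E
python3 -c "
from h import *
o=bot.get_obs();print(o['ee_pos'],o['wrist_force'],o['torque'])"; python3 circ.py .5805 .0635 .5636 .0077 -20 9
```

```text
[0.56355941 0.00701617 0.379575  ] [ 0.36017844 -1.15993707  1.59304851] [-0.1293559  -0.03268553 -0.06600112]
psi -106.84984886039332
[[-0.0191, 0.0078, -0.00067], [-0.0142, 0.0152, -0.00067], [-0.0082, 0.0191, -0.00067], [-0.0012, 0.0209, -0.00067], [0.0061, 0.0199, -0.00067], [0.0125, 0.0167, -0.00067], [0.0174, 0.0114, -0.00067], [0.0203, 0.0047, -0.00067], [0.0207, -0.0025, -0.00067]] end [0.5979 0.1209] -286.8498488603933
```

```bash
python3 circ.py .5810 .0644 .56366 .00696 -20 18
```

```text
psi -106.7980268088839
[[-0.0186, 0.0094, -0.00067], [-0.0143, 0.0152, -0.00067], [-0.0082, 0.0191, -0.00067], [-0.0011, 0.0208, -0.00067], [0.006, 0.02, -0.00067], [0.0125, 0.0167, -0.00067], [0.0174, 0.0114, -0.00067], [0.0203, 0.0047, -0.00067], [0.0207, -0.0024, -0.00067], [0.0186, -0.0094, -0.00067], [0.0142, -0.0152, -0.00067], [0.0083, -0.0192, -0.00067], [0.0011, -0.0208, -0.00067], [-0.006, -0.0199, -0.00067], [-0.0125, -0.0167, -0.00067], [-0.0174, -0.0114, -0.00067], [-0.0203, -0.0048, -0.00067], [-0.0207, 0.0025, -0.00067]] end [0.56366 0.00696] -466.7980268088839
```

{"op": "move_arm", "data": {"jaw": [0.9, 0.9, 0.9, 0.9, 0.9], "delta_pos": [[-0.0186, 0.0094, -0.0007], [-0.0143, 0.0152, -0.0007], [-0.0082, 0.0191, -0.0007], [-0.0011, 0.0208, -0.0006], [0, 0, 0]], "yaw": [0, 0, 0, 0, 0]}}

```text
time: 21.22
ee_pos: [0.5211, 0.0738, 0.3768]
tcp_rot: [179.9, -0.1, 73.3]
wrist_force: [1.8, 0.3, 2.3]
opening: 0.022
grasp_force: 30.3
```

{"op": "move_arm", "data": {"jaw": [0.9, 0.9, 0.9, 0.9, 0.9, 0.9], "delta_pos": [[0.006, 0.02, -0.0007], [0.0125, 0.0167, -0.0007], [0.0174, 0.0114, -0.0007], [0.0203, 0.0047, -0.0006], [0.0207, -0.0024, -0.0007], [0, 0, 0]], "yaw": [0, 0, 0, 0, 0, 0]}}

```text
time: 21.72
ee_pos: [0.6007, 0.122, 0.3724]
tcp_rot: [179.9, -0.0, 73.2]
wrist_force: [1.6, 2.6, 7.1]
opening: 0.0219
grasp_force: 31.0
```

{"op": "move_arm", "data": {"jaw": [0.9, 0.9, 0.9, 0.9, 0.9, 0.9, 0.9, 0.9, 0.9, 0.9], "delta_pos": [[0.0186, -0.0094, -0.0006], [0.0142, -0.0152, -0.0007], [0.0083, -0.0192, -0.0006], [0.0011, -0.0208, -0.0007], [-0.006, -0.0199, -0.0006], [-0.0125, -0.0167, -0.0007], [-0.0174, -0.0114, -0.0006], [-0.0203, -0.0048, -0.0007], [-0.0207, 0.0025, -0.0006], [0, 0, 0]], "yaw": [0, 0, 0, 0, 0, 0, 0, 0, 0, 0]}}

```text
time: 22.55
ee_pos: [0.5611, 0.0072, 0.3677]
tcp_rot: [-180.0, -0.1, 73.1]
wrist_force: [-0.3, 1.8, -1.1]
opening: 0.0221
grasp_force: 30.3
```

{"op": "move_arm", "data": {"jaw": [0.9, 0.9, 0.9, 0.9, 0.9, 0.9, 0.9, 0.9, 0.9, 0.9], "delta_pos": [[-0.0186, 0.0094, -0.0006], [-0.0143, 0.0152, -0.0007], [-0.0082, 0.0191, -0.0006], [-0.0011, 0.0208, -0.0007], [0.006, 0.02, -0.0006], [0.0125, 0.0167, -0.0007], [0.0174, 0.0114, -0.0007], [0.0203, 0.0047, -0.0006], [0.0207, -0.0024, -0.0007], [0, 0, 0]], "yaw": [0, 0, 0, 0, 0, 0, 0, 0, 0, 0]}}

```text
time: 23.38
ee_pos: [0.6006, 0.1219, 0.3605]
tcp_rot: [179.9, -0.0, 73.2]
wrist_force: [1.8, 1.8, 7.4]
opening: 0.0214
grasp_force: 31.3
```

{"op": "move_arm", "data": {"jaw": [0.9, 0.9, 0.9, 0.9], "delta_pos": [[0.0186, -0.0094, -0.0006], [0.0142, -0.0152, -0.0007], [0.0083, -0.0192, -0.0006], [0, 0, 0]], "yaw": [0, 0, 0, 0]}}

```text
time: 23.72
ee_pos: [0.6403, 0.0755, 0.3592]
tcp_rot: [180.0, 0.0, 73.0]
wrist_force: [1.5, -0.1, 4.2]
opening: 0.0218
grasp_force: 31.4
```

{"op": "move_arm", "data": {"jaw": [0.9, 0.9, 0.9, 0.9], "delta_pos": [[0.0011, -0.0208, -0.0007], [-0.006, -0.0199, -0.0006], [-0.0125, -0.0167, -0.0007], [0, 0, 0]], "yaw": [0, 0, 0, 0]}}

```text
time: 24.05
ee_pos: [0.6203, 0.0186, 0.3575]
tcp_rot: [-179.9, -0.0, 73.0]
wrist_force: [-0.4, 0.8, 0.3]
opening: 0.022
grasp_force: 31.0
```

```bash
python3 -c "
from h import *
o=bot.get_obs();print(o['ee_pos'],o['wrist_force'],o['torque'])"
python3 circ.py .581 .0644 .6243 .0234 -10 14
```

```text
[0.62026613 0.0186469  0.35753945] [-0.36299609  0.82952125  0.29296463] [ 0.09169454  0.18777513 -0.00590823]
psi -43.43715766508724
[[-0.0076, -0.0072, -0.00033], [-0.0089, -0.0055, -0.00033], [-0.0097, -0.0038, -0.00033], [-0.0102, -0.0021, -0.00033], [-0.0105, -0.0003, -0.00033], [-0.0103, 0.0015, -0.00033], [-0.01, 0.0034, -0.00033], [-0.0092, 0.0049, -0.00033], [-0.0082, 0.0065, -0.00033], [-0.0069, 0.0079, -0.00033], [-0.0055, 0.0089, -0.00033], [-0.0038, 0.0097, -0.00033], [-0.0021, 0.0102, -0.00033], [-0.0003, 0.0105, -0.00033]] end [0.5211 0.068 ] -183.43715766508723
```

{"op": "move_arm", "data": {"jaw": [0.9, 0.9, 0.9], "delta_pos": [[-0.0091, -0.0051, -0.0003], [-0.0083, -0.0063, -0.0003], [0, 0, 0]], "yaw": [0, 0, 0]}}

```text
time: 24.3
ee_pos: [0.6035, 0.0088, 0.357]
tcp_rot: [180.0, -0.0, 73.1]
wrist_force: [-0.4, -0.5, 1.5]
opening: 0.0222
grasp_force: 31.1
```

{"op": "move_arm", "data": {"jaw": [0.9, 0.9, 0.9], "delta_pos": [[-0.01, -0.0033, -0.0003], [-0.0103, -0.0015, -0.0003], [0, 0, 0]], "yaw": [0, 0, 0]}}

```text
time: 24.55
ee_pos: [0.5835, 0.0047, 0.3564]
tcp_rot: [180.0, -0.0, 73.1]
wrist_force: [-0.7, -0.6, 0.4]
opening: 0.0223
grasp_force: 31.0
```

{"op": "move_arm", "data": {"jaw": [0.9, 0.9, 0.9], "delta_pos": [[-0.0105, 0.0003, -0.0003], [-0.0102, 0.0022, -0.0003], [0, 0, 0]], "yaw": [0, 0, 0]}}

```text
time: 24.8
ee_pos: [0.563, 0.0075, 0.3557]
tcp_rot: [180.0, 0.0, 73.2]
wrist_force: [-1.6, -2.0, 1.6]
opening: 0.0223
grasp_force: 31.1
```

```bash
python3 - <<'E'
from fit import *
s=camera("scene")[:,:,::-1]
cv2.imwrite("pics/c5.png",cv2.resize(s[165:265,225:325],None,fx=6,fy=6,interpolation=cv2.INTER_CUBIC))
E
```

```text
(no output)
```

View pics/c5.png

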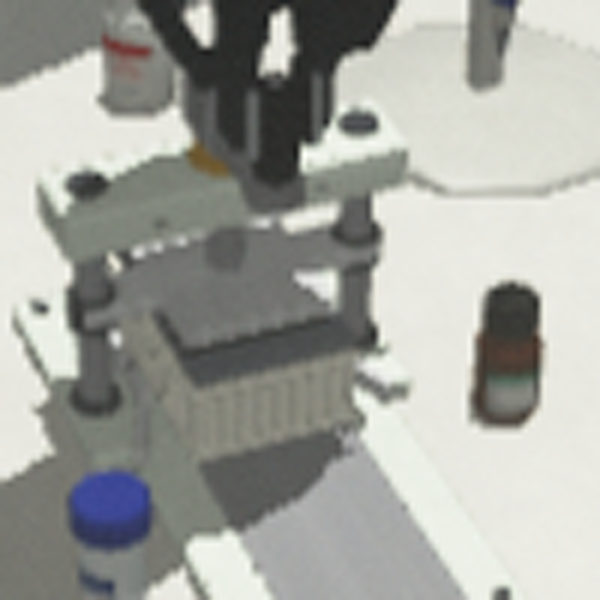

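The platen is now on the lid, the plate is up against the stop, and the dropper bottle and tube haven't moved. I'll keep winding in small steps until the firm stop.

{"op": "move_arm", "data": {"jaw": [0.9, 0.9, 0.9], "delta_pos": [[-0.0098, 0.004, -0.0003], [-0.0088, 0.0054, -0.0003], [0, 0, 0]], "yaw": [0, 0, 0]}}

```text
time: 25.1
ee_pos: [0.5444, 0.0171, 0.3549]
tcp_rot: [180.0, -0.0, 73.2]
wrist_force: [-2.4, -1.4, 2.6]
opening: 0.0216
grasp_force: 31.2
```

{"op": "move_arm", "data": {"jaw": [0.9, 0.9, 0.9], "delta_pos": [[-0.0079, 0.0069, -0.0003], [-0.0064, 0.0083, -0.0003], [0, 0, 0]], "yaw": [0, 0, 0]}}

```text
time: 25.35
ee_pos: [0.5301, 0.0328, 0.3542]
tcp_rot: [-180.0, -0.0, 73.2]
wrist_force: [-2.0, -1.6, 3.5]
opening: 0.0219
grasp_force: 31.3
```

{"op": "move_arm", "data": {"jaw": [0.9, 0.9], "delta_pos": [[-0.005, 0.0093, -0.0003], [0, 0, 0]], "yaw": [0, 0]}}

```text
time: 25.52
ee_pos: [0.5254, 0.0418, 0.3539]
tcp_rot: [180.0, -0.0, 73.2]
wrist_force: [-1.2, -1.6, 4.3]
opening: 0.0223
grasp_force: 31.3
```

{"op": "move_arm", "data": {"jaw": [0.9, 0.9], "delta_pos": [[-0.0032, 0.0098, -0.0003], [0, 0, 0]], "yaw": [0, 0]}}

```text
time: 25.68
ee_pos: [0.5224, 0.0513, 0.3536]
tcp_rot: [180.0, 0.0, 73.2]
wrist_force: [-2.2, -2.5, 4.8]
opening: 0.022
grasp_force: 31.5
```

{"op": "move_arm", "data": {"jaw": [0.9, 0.9], "delta_pos": [[-0.0014, 0.0104, -0.0003], [0, 0, 0]], "yaw": [0, 0]}}

```text
time: 25.85
ee_pos: [0.5211, 0.0615, 0.3533]
tcp_rot: [180.0, 0.0, 73.2]
wrist_force: [-2.2, -4.1, 6.3]
opening: 0.0221
grasp_force: 31.6
```

{"op": "move_arm", "data": {"jaw": [0.9, 0.9], "delta_pos": [[0.0003, 0.0104, -0.0003], [0, 0, 0]], "yaw": [0, 0]}}

```text
time: 26.02
ee_pos: [0.5214, 0.0718, 0.353]
tcp_rot: [180.0, 0.1, 73.2]
wrist_force: [-2.8, -4.2, 7.0]
opening: 0.0217
grasp_force: 31.7
```

{"op": "move_arm", "data": {"jaw": [0.9, 0.9], "delta_pos": [[0.0021, 0.0102, -0.0003], [0, 0, 0]], "yaw": [0, 0]}}

```text
time: 26.18
ee_pos: [0.5235, 0.0818, 0.3527]
tcp_rot: [-180.0, 0.1, 73.2]
wrist_force: [-4.8, -5.7, 8.1]
opening: 0.0221
grasp_force: 31.9
```

{"op": "move_arm", "data": {"jaw": [0.9, 0.9], "delta_pos": [[0.0039, 0.0098, -0.0003], [0, 0, 0]], "yaw": [0, 0]}}

```text
time: 26.35
ee_pos: [0.5268, 0.0909, 0.3522]
tcp_rot: [-179.9, 0.3, 73.1]
wrist_force: [-8.9, -9.1, 11.1]
opening: 0.0217
grasp_force: 32.4
```

{"op": "move_arm", "data": {"jaw": [0.9, 0.9, 0.9], "delta_pos": [[0.0027, 0.0046, -0.0001], [0, 0, 0], [0, 0, 0]], "yaw": [0, 0, 0]}}

```text
time: 26.6
ee_pos: [0.5291, 0.095, 0.3521]
tcp_rot: [-179.8, 0.2, 73.1]
wrist_force: [-12.0, -9.7, 10.2]
opening: 0.0218
grasp_force: 32.4
```

```bash
python3 - <<'E'
from fit import *
s=camera("scene")[:,:,::-1]
cv2.imwrite("pics/c6.png",cv2.resize(s[165:265,225:325],None,fx=6,fy=6,interpolation=cv2.INTER_CUBIC))
o=bot.get_obs();print(o["ee_pos"],o["wrist_force"],o["torque"])
E
```

```text
[0.5291 0.095  0.3521] [-12.2215  -9.0762  10.1309] [-2.0555  2.211  -0.0173]
```

View pics/c6.png

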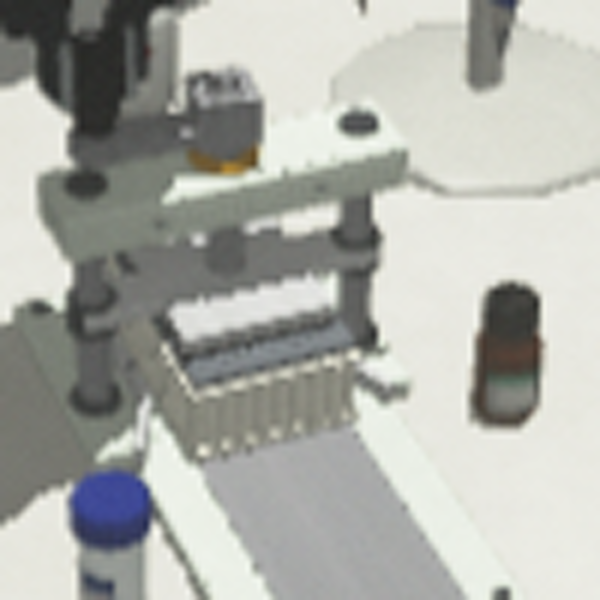

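```bash
python3 circ.py .5810 .0644 .53012 .09620 20 18
```

```text
psi 147.99461679191648
[[-0.0078, -0.0193, 0.00067], [-0.0007, -0.0208, 0.00067], [0.0064, -0.0199, 0.00067], [0.0128, -0.0164, 0.00067], [0.0177, -0.011, 0.00067], [0.0204, -0.0044, 0.00067], [0.0206, 0.0029, 0.00067], [0.0184, 0.0098, 0.00067], [0.014, 0.0155, 0.00067], [0.0078, 0.0193, 0.00067], [0.0007, 0.0208, 0.00067], [-0.0064, 0.0199, 0.00067], [-0.0129, 0.0164, 0.00067], [-0.0176, 0.011, 0.00067], [-0.0204, 0.0044, 0.00067], [-0.0207, -0.0029, 0.00067], [-0.0184, -0.0098, 0.00067], [-0.0139, -0.0155, 0.00067]] end [0.53012 0.0962 ] 507.9946167919164
```

The lid is fully down: the white platen sits right on the lid and the plate top. The tangential force of about 14 N means the spindle is at its stop. Winding back.

{"op": "move_arm", "data": {"jaw": [0.9, 0.9, 0.9, 0.9, 0.9, 0.9, 0.9, 0.9, 0.9], "delta_pos": [[-0.0078, -0.0193, 0], [-0.0007, -0.0208, 0], [0.0064, -0.0199, 0.0007], [0.0128, -0.0164, 0.0007], [0.0177, -0.011, 0.0006], [0.0204, -0.0044, 0.0007], [0.0206, 0.0029, 0.0007], [0.0184, 0.0098, 0.0006], [0.014, 0.0155, 0.0007]], "yaw": [0, 0, 0, 0, 0, 0, 0, 0, 0]}}

```text
time: 27.4
ee_pos: [0.6328, 0.0322, 0.357]
tcp_rot: [-179.9, -0.1, 73.1]
wrist_force: [-10.0, 4.9, 11.1]
opening: 0.0223
grasp_force: 32.7
```

{"op": "move_arm", "data": {"jaw": [0.9, 0.9, 0.9, 0.9, 0.9, 0.9, 0.9, 0.9, 0.9], "delta_pos": [[0.0078, 0.0193, 0.0007], [0.0007, 0.0208, 0.0006], [-0.0064, 0.0199, 0.0007], [-0.0129, 0.0164, 0.0007], [-0.0176, 0.011, 0.0006], [-0.0204, 0.0044, 0.0007], [-0.0207, -0.0029, 0.0007], [-0.0184, -0.0098, 0.0006], [-0.0139, -0.0155, 0.0007]], "yaw": [0, 0, 0, 0, 0, 0, 0, 0, 0]}}

```text
time: 28.15
ee_pos: [0.5293, 0.0968, 0.3634]
tcp_rot: [179.9, -0.1, 73.3]
wrist_force: [6.1, -3.7, 4.1]
opening: 0.0219
grasp_force: 31.9
```

{"op": "move_arm", "data": {"jaw": [0.9, 0.9, 0.9, 0.9, 0.9, 0.9, 0.9], "delta_pos": [[-0.0078, -0.0193, 0.0007], [-0.0007, -0.0208, 0.0006], [0.0064, -0.0199, 0.0007], [0.0128, -0.0164, 0.0007], [0.0177, -0.011, 0.0006], [0.0204, -0.0044, 0.0007], [0, 0, 0]], "yaw": [0, 0, 0, 0, 0, 0, 0]}}

```text
time: 28.73
ee_pos: [0.5814, 0.0036, 0.3663]
tcp_rot: [180.0, -0.1, 73.1]
wrist_force: [1.3, 1.0, 7.0]
opening: 0.022
grasp_force: 31.7
```

{"op": "move_arm", "data": {"jaw": [0.5, 0.5, 0.5, 0.5, 0.5, 0.5, 0.5, 0.5, 0.5, 0.5], "delta_pos": [[0, 0, 0], [0, 0, 0], [0, 0, 0], [0, 0, 0.02], [0, 0, 0.035], [0, 0, 0.035], [-0.015, -0.03, 0.01], [-0.015, -0.03, 0], [-0.02, -0.03, 0], [-0.02, -0.03, 0]], "yaw": [0, 0, 0, 0, 0, 0, 0, 0, 0, 0]}}

```text
time: 29.57
ee_pos: [0.5078, -0.1164, 0.4666]
tcp_rot: [-180.0, 0.0, 73.2]
wrist_force: [-0.2, -0.8, -0.4]
opening: 0.0431
grasp_force: 0.0
```

{"op": "move_arm", "data": {"jaw": [0.5, 0.5, 0.5, 0.5, 0.5], "delta_pos": [[-0.02, -0.03, 0], [-0.02, -0.03, 0], [-0.02, -0.03, 0], [-0.02, -0.03, 0], [0, 0, 0]], "yaw": [0, 0, 0, 0, 0]}}

```text
time: 29.98
ee_pos: [0.4257, -0.2389, 0.467]
tcp_rot: [-180.0, 0.1, 72.9]
wrist_force: [-0.9, 0.5, -0.3]
opening: 0.0426
grasp_force: 0.0
```

```bash
python3 - <<'E'
from fit import *
s=camera("scene")[:,:,::-1];t=camera("top")[:,:,::-1]
S=cv2.resize(s[150:290,220:320],None,fx=4,fy=4,interpolation=cv2.INTER_CUBIC)
T=cv2.resize(t[175:265,170:320],None,fx=2.6,fy=2.6,interpolation=cv2.INTER_CUBIC)
o=np.zeros((560,800,3),np.uint8);o[:,:400]=S;o[:T.shape[0],405:405+T.shape[1]]=T
cv2.imwrite("pics/c7.png",o)
for c in("scene","top"):
    for n in["crank","crank_knob","amber_bottle","petri_stack","dropper_bottle","tube"]:
        for r in pinpoint(c,n)[:2]:print(c,n,round(r["confidence"],2),np.round(r["xy"],1),atz(c,r["xy"],0))
E
```

```text
scene crank 0.83 [269.2 323.5] [ 0.3692 -0.2158 -0.    ]
scene crank 0.73 [261.9 182.1] [0.7396 0.2621 0.    ]
scene crank_knob 0.58 [291.6 298.9] [ 0.4606 -0.1937  0.    ]
scene crank_knob 0.49 [276.5 177.8] [0.7959 0.2506 0.    ]
scene amber_bottle 0.6 [172.2 211. ] [0.4211 0.3148 0.    ]
scene petri_stack 0.97 [202.3 232.7] [0.434  0.1654 0.    ]
scene petri_stack 0.28 [262.1 227.3] [ 0.584   0.0717 -0.    ]
scene dropper_bottle 0.48 [305.5 230.6] [ 0.6724 -0.0233  0.    ]
scene dropper_bottle 0.34 [261.9 229.2] [0.5779 0.0652 0.    ]
scene tube 0.81 [244.1 280.2] [ 0.41   -0.0665  0.    ]
top crank 0.74 [246.9 202.5] [0.6079 0.0749 0.    ]
top crank 0.64 [330.  267.3] [ 0.3774 -0.2117  0.    ]
top crank_knob 0.72 [245.4 205.1] [0.5989 0.0802 0.    ]
top crank_knob 0.63 [267.4 205.5] [0.5964 0.0032 0.    ]
top amber_bottle 0.57 [177.4 258. ] [0.418  0.3181 0.    ]
top petri_stack 0.65 [225.2 255.7] [0.4233 0.1523 0.    ]
top dropper_bottle 0.43 [250.8 208.9] [0.5853 0.0615 0.    ]
top dropper_bottle 0.41 [275.2 178.9] [ 0.6898 -0.0255  0.    ]
top tube 0.4 [288.3 257.2] [ 0.4147 -0.067   0.    ]
```

View pics/c7.png

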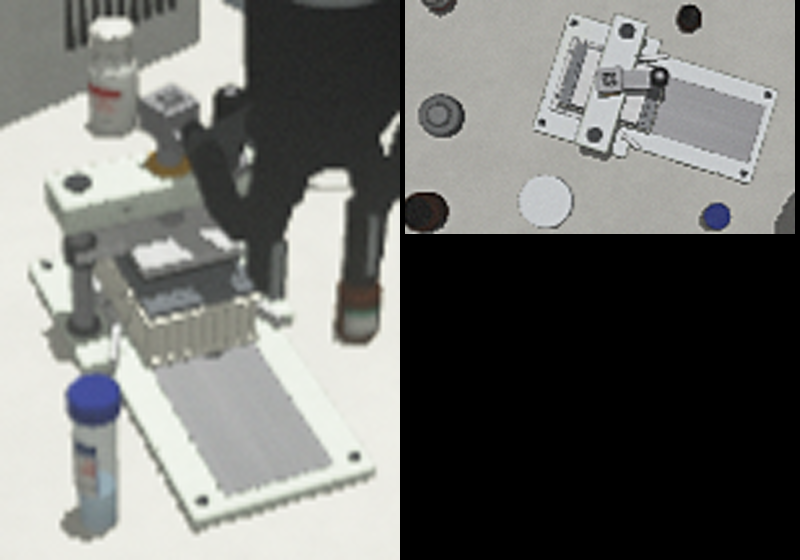

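The lid is pressed and the platen is clear of it. The crank sits flush on the spindle with the nose showing in the hub, and the bottles, tube and dishes are where they were. Handing in.

```bash
python3 -c "
from workcell import bot
print(bot.job_done())"
```

```text
the job is handed in; nothing more can be done
None
```

The job is handed in at about 30 s of the 72 s allowed: the plate is home against the stop, the lid was pressed until the spindle reached its stop, and the crank was wound back about 1¼ turns and left seated on the square; the last pictures showed no bystander visibly moved.

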